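# Drive the hinge pin out of a drill jig and rack its leaf

## Robot

A 6-joint arm with a two-finger parallel gripper is mounted at the origin on a cart in front of the work surface, level with it; the furniture and walls round the work are solid. World frame = base frame: x ahead of the robot, y to its left, z up, the work surface at z = 0. Lengths are in mm, angles in rad, forces in N, time in s.
With the tool pointing down it reaches from about 300 to 775 mm from the base axis. Payload 14.6 kg.
Tool frame: the origin (TCP) lies between the finger pads; the fingertips stand 25 mm ahead of it and the grasp point (between the pads) lies 6 mm ahead of it; z points along the fingers, y is the line along which they close (so a half turn about z gives the same grasp; the last joint's range is limited). The gripper opens to 94 mm and grips with 3 to 60 N. Pads are 16 mm wide; open, the fingers measure 119 mm over their backs; the gripper's body (75 mm by 177 mm) begins 78 mm behind the grasp point.
Start: joints at [-1.347, 0.3, 1.521, -0, 1.321, -0.067], TCP at [157.688, -526.9, 230.446] pointing down, gripper open.
Joint ranges: [-3.03, 3.03], [-0.79, 2.21], [0.23, 2.52], [-1.04, 4.18], [0, 3.07], [-2.55, 2.55]. Speed limits (rad/s): [2.22, 2.22, 2.57, 3.14, 3.14, 3.14].

## Interface

Orientations are given as [roll, pitch, yaw] about the fixed x, y, z axes, in that order (R = Rz(yaw) Ry(pitch) Rx(roll)).
In Python, from cell import manip gives the robot as it stands. The module is installed in compiled form; this text tells all that it offers.
- The arm moves only by the tool step_arm, never from a script. Its argument "series" is one flat list of numbers, 5 for each row, row after row: the shift along the world's x, y, z in mm, then the turn about the world's z in rad, then the closure, from 0 (fully open) to 1 (shut). In form: [dx, dy, dz, spin, jaw, dx, dy, dz, spin, jaw, ...]. A call has 1 to 20 rows; each row shifts and turns the commanded pose from where the row before left it; what a row does not reach is not made up. A row lasts 1/8 s, in which the tool goes at most 62.5 mm and 10.7 degrees, less where a joint would pass 70% of its speed; a pose out of reach is approached as far as the arm can. A call is refused whole if a number of a shift passes 62.5 or a number of a turn 0.188, either way. A call with a gripper value outside its range is refused whole. The fingers move at their own pace and stop on an object; "squeeze" is the grip in N (left out, the last holds). Time passes only in rows, so rows that do not move let the fingers close. It gives the time, the measured TCP pose, the force, the opening and the grip force at its end, in the units of the state.
- manip.read_state(): the state, without advancing time (a new reading comes with each control period).
- manip.camera(name): name is "side" or "top" or "wrist"; returns (picture, depth): 400x640x3 uint8, blue, green, red; 400x640 float32, mm along the optical axis (not along the pixel's ray), 0 where there is no reading.
- manip.camera_info(name): a dict with "fovy" (degrees; the focal length in pixels is half the picture's height over the tangent of half this angle, whatever the lens; pixels are square), "cx", "cy" (the principal point, pixels), "k1" (the pictures are not rectified: a ray, as slopes to the right and down, at radius r is drawn at 1 + k1 r^2 times it, then the intrinsics apply), "eye" and "orientation" of the camera in the world. Camera axes: x right, y down, z forward; pixel columns grow to the right and rows downward; lengths in mm; the calibration is good to about 2 mm. A picture is of the moment at which its call begins: read the wrist's pose just before it. camera_info takes no time and is no camera call; for the wrist camera it gives the pose at the moment of the call.
- manip.sign_off(): hands the job in; it is judged then, once.
The state is a dict: "clock": time; "joints": joint angles; "qd": joint speeds; "effort": joint torques, N m; "eef_pos": TCP position; "eef_rot": TCP orientation; "wrist_force": force on the tool from outside, world axes, zero at the start; "moment": the same for the moment, N m; "finger_gap": finger opening in mm; "finger_force": force on a finger pad.
Only numpy, scipy, OpenCV 4.12 (cv2) and the standard library are available. Lean on these libraries where they do the work, as an engineer would, in place of code of your own. Each camera call takes 0.05 s, during which the arm holds its last target. There are 200 camera calls.

## Task

The upright leaf of the green drill jig is to be stored. Take the red-handled drift punch and with it push the stiff brass hinge pin right out of the jig, from its plain end, so that it drops into the grey tray behind the jig; then lay the drift down on the bench. Lift the freed leaf off and press it down fully home, upright, into the empty spring-clip slot of the black rack, leaving the jar, the spring clamp and the sanding block where they are.

Things in the scene. Friction and masses are not known exactly. Their poses are not given: they have to be found in the camera images.
- jig: drill jig fixed to the bench: green casting 75 (x) x 140 (y) mm, top 54 mm above the bench, on a narrow riser; origin at the centre of its underside, z up, +x roughly away from the robot (yaw -0.5 to 0.1). On its top, at its y = +48 mm, two hinge ears 30 mm wide and high, outer faces at x = -37.5 and +37.5 mm; a 14 mm bore runs along x through ears and leaf heel, 69 mm above the bench
- bore_mouth (a point): centre of the hinge bore's mouth on the outer face of the ear nearer the robot, where the pin's plain end is; axes as the jig's, +x is the way the pin must be driven. The bore is 14 mm wide and 75 mm long from here to the outer face of the far ear
- pin_tail (a point): centre of the plain end of the brass hinge pin, 12 mm thick, 86 mm long, with a 19 mm head at the far end; x axis along the pin to the head. At the start 3 mm outside to 7 mm inside the bore mouth. Spring plungers in the far ear grip it: 8 to 14 N push it along until this end leaves the far ear (a punch tip 75 to 80 mm past the bore mouth), then it falls by itself
- drift_grip (a point): centre of the drift punch's handle: red, square, 20 x 20 x 90 mm (along its x), so 10 mm above the bench when lying; x axis towards the nose. 0.18 to 0.29 kg, 195 mm long in all, balanced within 10 mm of this point. It may be laid down flat anywhere on the bench
- drift_tip (a point): end of the drift's steel nose, 140 mm ahead of the handle's centre; the nose is 95 mm long and 7.5 mm thick over its last 83 mm
- leaf_center (a point): centre of the leaf's aluminium plate, 76 (x) x 9 (y) x 100 mm (z, up), upright above the ears, top edge 50 mm above this point; axes parallel to the jig's at the start. Below it a heel 40 (x) x 26 (y) mm reaches 84 mm under this point and stands flat on the jig, so the leaf stands by itself when the pin is out. 0.2 to 0.35 kg. Lifted straight up 35 mm it clears the ears
- rack: plate rack fixed to the bench: plywood base 140 (x) x 110 (y) x 12 mm, two black grooved uprights 95 mm high at its x = -40 and +40 mm, steel lead-in lips on top to 110 mm; origin at the centre of its underside, z up, yaw -0.4 to 0.4. The slot at its y = +32 mm holds a steel blank (top 112 mm above the bench), the slot at y = -32 mm is empty
- slot_home (a point): where the leaf plate's centre lies when fully home in the empty slot, 100 mm above the bench; axes as the rack's, plate x along this x (either way round), z up. Its side edges run in grooves 11.5 mm wide, 80 mm apart at the bottoms, from 95 mm above the bench (lips above flare to 26 mm) down to ledges at 50 mm. Spring clips resist over the last 28 mm: 8 to 20 N presses it home, its weight does not
- tray: sheet-metal tray, grey, 130 (x) x 220 (y) mm with a rim 21 mm high, origin at the centre of its underside, pushed a little under the far side of the jig, below the far ear, to catch the pin
- jar: paint jar, blue with a red lid, 73 mm diameter, 133 mm high, origin at the centre of its underside; a bystander. The fixed blue bench vice, 147 mm high, stands nearer the robot between jig and rack
- clamp: plastic spring clamp lying flat, 67 x 123 x 26 mm, origin at the centre of its underside; a bystander
- block: sanding block 66 x 116 x 34 mm, origin at the centre of its underside; a bystander. Jar, clamp and block may have swapped places
Not all that is in view belongs to the job. Leave any purple look-alike of the part that bears leaf_center alone.

How it is judged:
By the outcome, as a careful person would: the job done as asked, in the order asked, and still so for the second after the job is handed in, with the robot touching nothing.
It also fails if it takes over 67 s, if anything falls off the work surface, if the arm or the gripper's body presses on something with over 40 N, if the wrist force passes 120 N, or if a joint passes its speed limit or range.

## Working session

There is one attempt and no reset: what is moved stays moved. The work goes in short steps, Python scripts to look and compute and a tool call to move; the robot and the scene stay as the last step left them, time stands still between calls to the robot, and variables do not carry over. Pictures are saved under pics/ and viewed, at most 10 in all, crops included, and the job is handed in when it is done.

Besides the shell and the picture viewer there is one more tool, called after ">>>" as name(argument=value, ...) on one line, values as JSON. step_arm: Moves the arm, as the interface text tells. Its arguments: {"type":"object","properties":{"series":{"type":"array"},"squeeze":{"type":"number"}},"required":["series"]}

```bash
mkdir -p pics; cat > h.py <<'E'
import numpy as np, cv2
from cell import manip
from scipy.spatial.transform import Rotation as Ro
def snap(n,tag):
    st=manip.read_state(); info=manip.camera_info(n); p,d=manip.camera(n)
    cv2.imwrite(f'pics/{tag}.png',p); np.savez(f'pics/{tag}.npz',p=p,d=d,**{k:np.array(v) for k,v in info.items()})
    return p,d,info
def load(tag):
    z=np.load(f'pics/{tag}.npz'); return z
def Rc(o):
    o=np.array(o,float)
    return o if o.shape==(3,3) else Ro.from_euler('xyz',o).as_matrix()
def cloud(z):
    h,w=z['d'].shape; f=h/2/np.tan(np.radians(float(z['fovy']))/2)
    u,v=np.meshgrid(np.arange(w),np.arange(h))
    x=(u-float(z['cx']))/f; y=(v-float(z['cy']))/f
    k=float(z['k1']); X,Y=x.copy(),y.copy()
    for _ in range(20):
        s=1+k*(X*X+Y*Y); X=x/s; Y=y/s
    d=z['d']; P=np.stack([X*d,Y*d,d],-1)
    W=P@Rc(z['orientation']).T+z['eye']; W[d==0]=np.nan
    return W
E
python3 - <<'E'
from h import *
for n in('top','side','wrist'):
    p,d,i=snap(n,n+'0'); print(n,i)
print(manip.read_state())
E
```

```text
top {'fovy': 51.15413975934172, 'cx': 322.8987112507819, 'cy': 194.41802982678874, 'k1': -0.042871174723491334, 'eye': array([ 429.11329075,   73.28398216, 1379.25317085]), 'orientation': array([-3.01493677e+00, -9.28160161e-05, -1.54247307e+00])}
side {'fovy': 43.45724484652159, 'cx': 321.191612722723, 'cy': 208.9137705495158, 'k1': -0.06924892591355593, 'eye': array([ 204.12892308, 1055.93726785,  934.78675292]), 'orientation': array([-2.23769987,  0.01595402, -2.76868542])}
wrist {'fovy': 63.911753356055826, 'cx': 320.45813651669937, 'cy': 203.6203241331368, 'k1': -0.027984521532782372, 'eye': array([ 228.73311555, -505.18461126,  383.44975072]), 'orientation': array([ 2.88417634e+00,  1.16786454e-03, -1.27991080e+00])}
{'clock': 0.15, 'joints': array([-1.34655768e+00,  3.00353104e-01,  1.52137031e+00, -3.35620962e-06,
        1.32072169e+00, -6.65798401e-02]), 'qd': array([-0.00088504, -0.00082835, -0.0015778 , -0.00054774,  0.00056326,
       -0.00042959]), 'effort': array([-2.07688902e-05, -5.31960332e+01, -3.52820241e+01,  7.08233588e-02,
        2.36010592e-02, -7.14378325e-05]), 'eef_pos': array([ 157.67703458, -526.74944045,  230.04021822]), 'eef_rot': array([-3.14074188e+00, -5.34700563e-05,  2.90819293e-01]), 'wrist_force': array([0.29092441, 0.3602451 , 0.9047306 ]), 'moment': array([ 0.03814651,  0.02421125, -0.01090248]), 'finger_force': 0.0, 'finger_gap': 94.20693985540422}
```

View pics/top0.png

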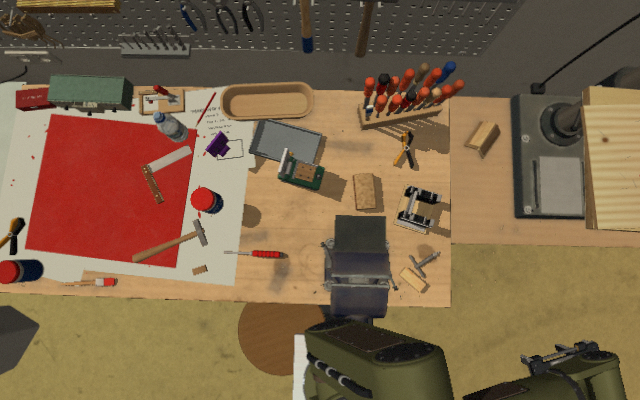

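View pics/side0.png

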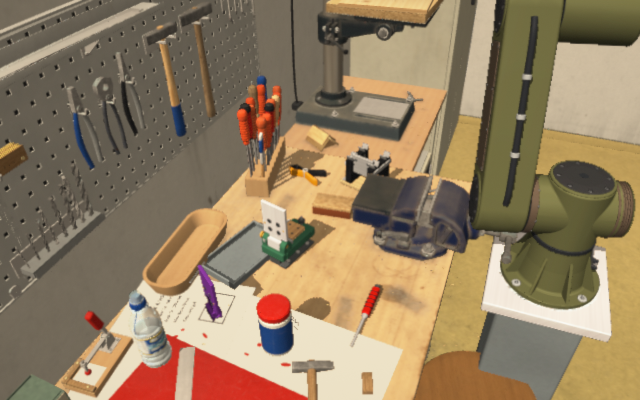

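Top view: drift handle about (268,254), nose to the left, tip (224,252). Jig is at (300,172), with its leaf at (285,163); rack (418,208); tray (287,142); jar (206,200); block (365,190); clamp (404,148). The purple look-alike is at (218,145). I'll take coarse positions, then refine with the wrist camera.

```bash
python3 - <<'E'
from h import *
z=load('top0'); W=cloud(z)
for n,(u,v) in dict(handleR=(282,255),handleL=(256,253),tip=(225,252),jigc=(305,175),leaf=(284,160),rack=(418,208),block=(365,190),clamp=(404,148),jar=(206,200),tray=(287,142),vice=(358,235),vicetop=(358,260),bench=(300,240)).items():
    print(n,np.nanmedian(W[v-1:v+2,u-1:u+2].reshape(-1,3),0).round())
big=cv2.resize(z['p'][125:275,200:460],None,fx=3,fy=3,interpolation=cv2.INTER_CUBIC); cv2.imwrite('pics/topc.png',big)
# height peaks
H=W[...,2]
for nm,(u0,u1,v0,v1,zl) in dict(leaf=(260,330,140,190,110),rack=(390,450,180,235,90)).items():
    m=H[v0:v1,u0:u1]>zl; P=W[v0:v1,u0:u1][m]; print(nm,len(P),P.min(0).round(),P.max(0).round(),P.mean(0).round())
E
```

```text
handleR [401. 205.  11.]
handleL [405. 288.  21.]
tip [405. 390.  14.]
jigc [657. 137.  66.]
leaf [680. 194. 179.]
rack [ 567. -236.   13.]
block [619. -59.  32.]
clamp [ 765. -187.   23.]
jar [561. 429. 133.]
tray [779. 204.   4.]
vice [470. -31. 118.]
vicetop [396. -31. 132.]
bench [452. 149.  -3.]
leaf 180 [642. 186. 110.] [715. 211. 193.] [677. 198. 165.]
rack 529 [ 503. -286.   90.] [ 627. -165.  120.] [ 566. -220.  101.]
```

View pics/topc.png

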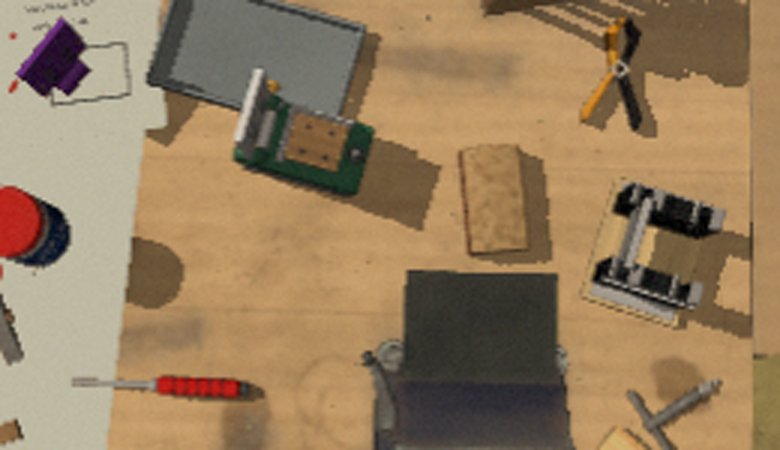

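The leaf's plate runs up and to the right, so jig yaw is about -0.3. The blank in the rack gives a rack yaw of about -0.4. Drift's nose points to +y. Moving over the rack first for a close view on the way.

>>> step_arm(series=[38, 29, 10, 0, 0, 38, 29, 10, 0, 0, 38, 29, 10, 0, 0, 38, 29, 10, 0, 0, 38, 29, 10, 0, 0, 38, 29, 10, 0, 0, 38, 29, 10, 0, 0, 38, 29, 0, 0, 0, 38, 29, 0, 0, 0, 38, 29, 0, 0, 0, 0, 0, 0, 0, 0, 0, 0, 0, 0, 0])

```text
clock: 1.65
eef_pos: [537.3, -237.1, 300.1]
eef_rot: [-3.141, 0.001, 0.291]
wrist_force: [-0.3, 0.1, -0.1]
finger_gap: 94.0
finger_force: 0.0
```

```bash
python3 - <<'E'
from h import *
p,d,i=snap('wrist','w1'); st=manip.read_state(); print(i['eye'],i['orientation'],st['eef_pos'],st['eef_rot'],st['clock'])
E
```

```text
[ 608.48382792 -215.46822378  453.59373117] [ 2.88351635e+00  4.63442268e-04 -1.27978880e+00] [ 537.09139393 -237.48020523  300.36414436] [-3.14150891e+00  3.34946479e-04  2.90127999e-01] 1.7
```

View pics/w1.png

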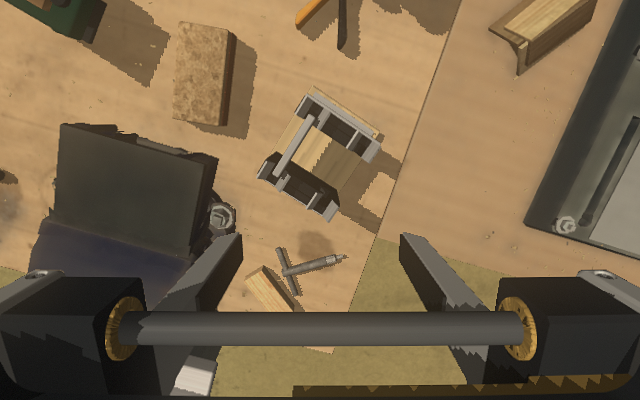

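Wrist view shows the rack at about (322,153). The blank is at (297,143); the empty slot's lips are near (375,150) and (328,210). I'll enlarge it and move on to the drift and jig.

```bash
python3 - <<'E'
from h import *
z=load('w1'); W=cloud(z)
sub=(slice(80,228),slice(250,392))
P=W[sub]; c=z['p'][sub]
# orthographic map: 2 px per mm? 4px/mm grid over rack; x up, y left
S=3; x0,x1,y0,y1=480,650,-310,-140
def ortho(lo,hi):
    im=np.zeros(((x1-x0)*S,(y1-y0)*S,3),np.uint8)
    m=(P[...,2]>lo)&(P[...,2]<hi)
    for q,k in zip(P[m],c[m]):
        r=int((x1-q[0])*S); t=int((y1-q[1])*S)
        if 1<r<im.shape[0]-2 and 1<t<im.shape[1]-2: im[r-1:r+2,t-1:t+2]=k
    return im
a=ortho(85,130); b=ortho(4,30)
out=np.hstack([a,b]); 
cv2.imwrite('pics/ortho.png',cv2.resize(out,(800,400)))
for lo,hi in((4,20),(80,100),(100,107),(107,111),(111,118)):
    Q=P[(P[...,2]>lo)&(P[...,2]<=hi)]; 
    if len(Q)>5:
        r=cv2.minAreaRect(Q[:,:2].astype(np.float32)); print(lo,hi,len(Q),r)
E
```

```text
4 20 3747 ((580.9979248046875, -229.60842895507812), (110.63450622558594, 112.16358947753906), 74.08856201171875)
80 100 2668 ((565.00732421875, -224.6845245361328), (100.16561126708984, 109.53569793701172), 73.57141876220703)
100 107 556 ((564.97509765625, -224.89990234375), (96.34070587158203, 102.27674102783203), 73.48052978515625)
107 111 850 ((565.02392578125, -224.83375549316406), (96.02520751953125, 102.0706787109375), 73.66010284423828)
111 118 278 ((573.9964599609375, -195.35910034179688), (8.157215118408203, 74.80397033691406), 73.8351058959961)
```

View pics/ortho.png

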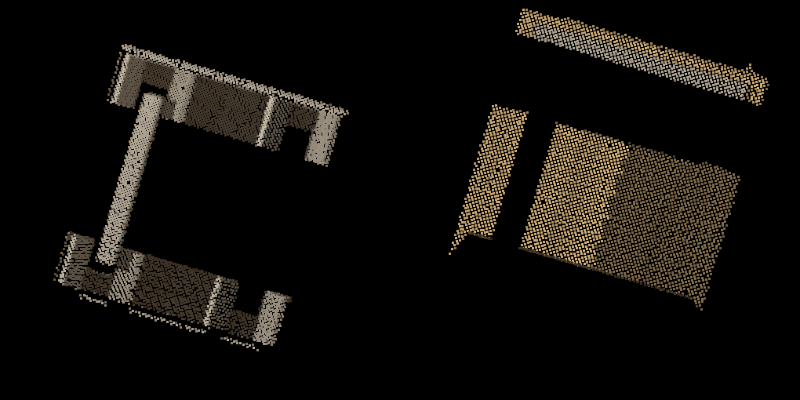

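>>> step_arm(series=[-2, 45, 0, 0.05, 0, -2, 45, 0, 0.05, 0, -2, 45, 0, 0.05, 0, -2, 45, 0, 0.05, 0, -2, 45, 0, 0.05, 0, -2, 45, 0, 0.05, 0, -2, 45, 0, 0.05, 0, -2, 45, 0, 0.05, 0, -2, 45, 0, 0.05, 0, -2, 45, 0, 0.05, 0, 0, 0, 0, 0, 0])

```text
clock: 3.08
eef_pos: [517.3, 214.2, 300.4]
eef_rot: [-3.141, 0.0, 0.793]
wrist_force: [-0.1, -0.8, -1.3]
finger_gap: 93.9
finger_force: 0.0
```

Rack fit: centre (565,-225), yaw -0.286, so slot_home is about (556,-256). The ortho shows the blank on the left and the empty slot on the right, as expected. Next, the wrist view near the jig and drift.

```bash
python3 - <<'E'
from h import *
p,d,i=snap('wrist','w2'); print(i['eye'],manip.read_state()['eef_pos'])
E
```

```text
[569.44674748 267.3444401  453.88727039] [517.54572961 212.92793503 300.44751421]
```

View pics/w2.png

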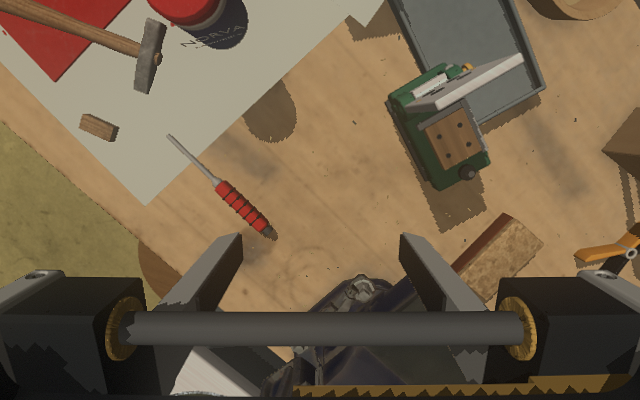

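Visible here: drift tip (169,137), red handle from (218,183) to (266,231), jig at (440,130), with leaf top edge from (415,108) to (522,58).

```bash
python3 - <<'E'
from h import *
z=load('w2'); W=cloud(z); p=z['p'].astype(int)
b,g,r=p[...,0],p[...,1],p[...,2]
# drift handle
m=np.zeros(g.shape,bool); m[170:245,205:285]=1
m&=(r>120)&(r>2.2*g)&(r>2.2*b)
Q=W[m]; print('red',len(Q),cv2.minAreaRect(Q[:,:2].astype(np.float32)),np.nanmedian(Q[:,2]),Q[:,2].max())
for u,v in((169,137),(190,157),(210,176)): print('nose',W[v-1:v+2,u-1:u+2].reshape(-1,3).round(1)[4], z['d'][v,u])
reg=W[40:200,380:550]; col=p[40:200,380:550]
for lo,hi in((20,50),(51,58),(78,88),(90,150),(150,183),(183,195)):
    q=reg[(reg[...,2]>lo)&(reg[...,2]<=hi)]; print(lo,hi,len(q),cv2.minAreaRect(q[:,:2].astype(np.float32)) if len(q)>4 else '',q.mean(0).round(1))
S=5; x0,x1,y0,y1=590,730,90,250
def ortho(lo,hi):
    im=np.zeros(((x1-x0)*S,(y1-y0)*S,3),np.uint8)
    mm=(reg[...,2]>lo)&(reg[...,2]<hi)
    for q,k in zip(reg[mm],col[mm]):
        a=int((x1-q[0])*S); t=int((y1-q[1])*S)
        if 2<a<im.shape[0]-3 and 2<t<im.shape[1]-3: im[a-2:a+3,t-2:t+3]=k
    return im
cv2.imwrite('pics/ortho2.png',cv2.resize(np.hstack([ortho(40,95),ortho(95,200)]),(800,350)))
E
```

```text
red 600 ((404.8144836425781, 261.7005920410156), (85.8328628540039, 17.75257110595703), 88.6182632446289) 18.9084827353187 21.48680827052857
nose [406.2 396.4  10.8] 434.29724
nose [406.4 358.1  12.6] 439.4484
nose [405.7 321.4  12.2] 446.65555
20 50 682 ((727.228515625, 159.147705078125), (178.94302368164062, 190.85260009765625), 75.87471771240234) [688.  160.1  34.2]
51 58 2058 ((667.81787109375, 154.53445434570312), (138.48851013183594, 75.05074310302734), 76.48717498779297) [654.  148.5  53.2]
78 88 616 ((658.4143676757812, 167.46572875976562), (124.18034362792969, 82.10331726074219), 53.547584533691406) [676.5 201.7  80.2]
90 150 605 ((678.4535522460938, 205.12998962402344), (8.96095085144043, 74.67705535888672), 82.74479675292969) [671.9 206.2 123.8]
150 183 529 ((679.2009887695312, 204.93373107910156), (8.416531562805176, 75.42215728759766), 82.10240173339844) [671.7 206.1 167.5]
183 195 1152 ((679.0037841796875, 200.72921752929688), (9.87330150604248, 76.00473022460938), 75.7091293334961) [678.8 201.  186.9]
```

View pics/ortho2.png

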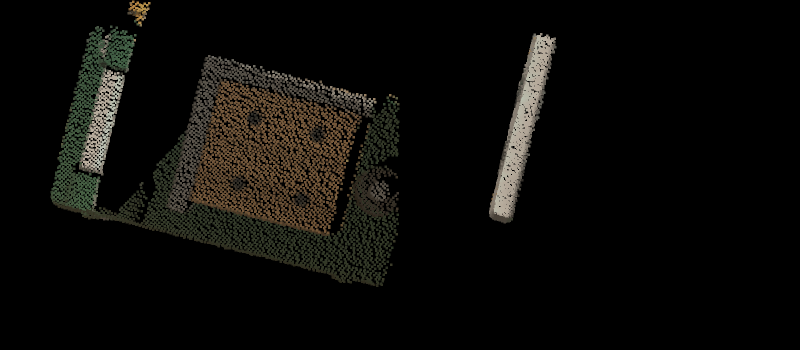

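Jig fit: yaw about -0.243 and leaf centre (679,201), so the bore mouth is about (643,210,69). Handle centre is about (405,260.5), axis 1.555 rad. Moving above the handle.

>>> step_arm(series=[-14, 6, -22, 0.095, 0.3, -14, 6, -22, 0.095, 0.3, -14, 6, -22, 0.095, 0.3, -14, 6, -22, 0.095, 0.3, -14, 6, -22, 0.095, 0.3, -14, 6, -22, 0.095, 0.3, -14, 6, -22, 0.095, 0.3, -14, 6, -22, 0.095, 0.3, 0, 0, 0, 0, 0.3, 0, 0, 0, 0, 0.3])

```text
clock: 4.38
eef_pos: [406.7, 260.5, 125.5]
eef_rot: [3.14, -0.001, 1.547]
wrist_force: [-1.2, -0.1, 0.1]
finger_gap: 65.5
finger_force: 0.0
```

```bash
python3 - <<'E'
from h import *
p,d,i=snap('wrist','w3'); s=manip.read_state(); print(s['eef_pos'],s['eef_rot'],s['finger_gap'])
z=load('w3'); W=cloud(z); p=p.astype(int); b,g,r=p[...,0],p[...,1],p[...,2]
m=(r>100)&(r>2*g)&(r>2*b)&(abs(W[...,0]-405)<40)&(abs(W[...,1]-262)<65)&(W[...,2]<30)
Q=W[m]; print(len(Q),cv2.minAreaRect(Q[:,:2].astype(np.float32)),Q.min(0),Q.max(0))
n=(abs(W[...,0]-405)<12)&(W[...,1]>310)&(W[...,1]<420)&(W[...,2]>6)&(W[...,2]<18); Q=W[n]; print(len(Q),Q.min(0),Q.max(0),np.polyfit(Q[:,1],Q[:,0],1))
E
```

```text
[406.80796338 260.61706425 125.59509321] [ 3.13996026e+00 -8.25725077e-04  1.54778986e+00] 65.62245754201386
1836 ((404.3674011230469, 261.78802490234375), (86.9291000366211, 18.64374351501465), 88.97660064697266) [394.56717361 218.20101856  12.14855661] [414.39844678 305.3131979   21.12813095]
1173 [398.09272661 310.0294428    8.0311112 ] [412.15258337 400.3200502   17.63610171] [1.62417524e-02 3.99896259e+02]
```

>>> step_arm(series=[-2, 0, -25, 0.008, 0.3, 0, 0, -25, 0, 0.3, 0, 0, -25, 0, 0.3, 0, 0, -22, 0, 0.3, 0, 0, 0, 0, 0.3, 0, 0, 0, 0, 1, 0, 0, 0, 0, 1, 0, 0, 0, 0, 1, 0, 0, 0, 0, 1, 0, 0, 0, 0, 1, 0, 0, 0, 0, 1], squeeze=50)

```text
clock: 5.8
eef_pos: [403.7, 261.1, 27.5]
eef_rot: [3.142, -0.0, 1.559]
wrist_force: [-0.7, 0.1, 1.7]
finger_gap: 19.8
finger_force: 50.0
```

>>> step_arm(series=[0, 0, 25, 0, 1, 0, 0, 30, 0, 1, 5, -0.7, 17, -0.15, 1, 5, -0.7, 0, -0.15, 1, 5, -0.7, 0, -0.15, 1, 5, -0.7, 0, -0.15, 1, 5, -0.7, 0, -0.15, 1, 5, -0.7, 0, -0.15, 1, 5, -0.7, 0, -0.15, 1, 5, -0.7, 0, -0.15, 1, 5, -0.7, 0, -0.15, 1, 5, -0.7, 0, -0.15, 1, 5, -0.7, 0, -0.15, 1, 5, -0.7, 0, -0.15, 1, 0, 0, 0, 0, 1, 0, 0, 0, 0, 1])

```text
clock: 7.8
eef_pos: [463.4, 252.7, 99.2]
eef_rot: [3.141, 0.0, -0.238]
wrist_force: [0.1, 0.4, -3.2]
finger_gap: 19.4
finger_force: 50.0
```

```bash
python3 - <<'E'
from h import *
p,d,i=snap('wrist','w4'); s=manip.read_state(); print(s['eef_pos'],s['eef_rot'],s['finger_gap'])
snap('side','s4')
z=load('w4'); W=cloud(z); T=s['eef_pos']; y=s['eef_rot'][2]
u=np.array([np.cos(y),np.sin(y),0]); v=np.array([-u[1],u[0],0])
a=(W-T)@u; c=(W-T)@v; h=W[...,2]-T[2]
m=(a>45)&(a<160)&(abs(c)<12)&(h>-40)&(h<5)
for lo in range(45,150,10):
    k=m&(a>=lo)&(a<lo+10)
    if k.sum()>3: print(lo,k.sum(),'lat',np.median(c[k]).round(2),'top',np.percentile(h[k],90).round(1),np.median(h[k]).round(1))
print('tip',a[m].max())
cv2.imwrite('pics/w4c.png',cv2.resize(p[0:300,150:500],(700,600)))
E
```

```text
[463.42118914 252.70824786  99.29500699] [ 3.14138340e+00  3.44895547e-04 -2.38343298e-01] 19.482233920219258
45 471 lat 0.26 top -11.1 -13.4
55 264 lat 0.27 top -14.3 -15.4
65 279 lat 0.28 top -14.3 -15.4
75 306 lat 0.28 top -14.3 -15.4
85 313 lat 0.29 top -14.4 -15.3
95 330 lat 0.3 top -14.3 -15.4
105 353 lat 0.32 top -14.4 -15.6
115 365 lat 0.79 top -14.3 -15.4
125 149 lat 0.8 top -14.4 -15.5
tip 129.5096673175605
```

View pics/w4c.png

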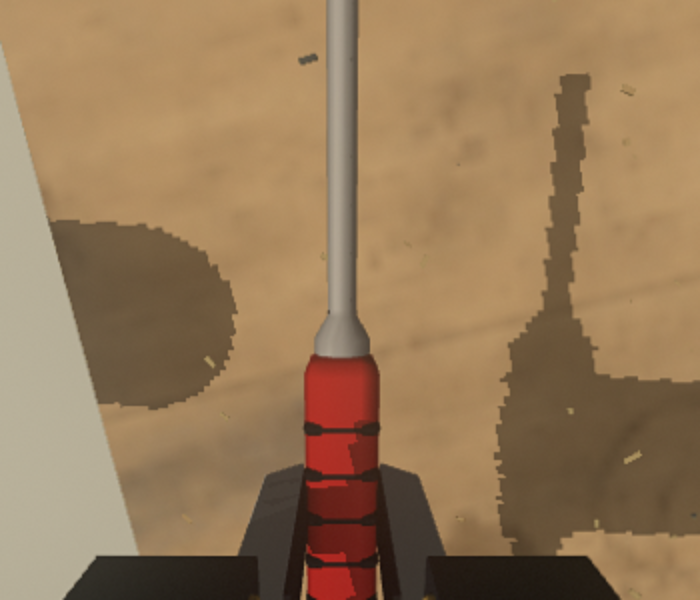

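Drift sits level and centred in the grip: its axis is 18 mm below the TCP, lateral error 0.3 mm. Approaching to 10 mm before the mouth.

>>> step_arm(series=[4.5, 0.2, -6, -0.005, 1, 0, 0, -6, 0, 1, 10, -2.4, 0, 0, 1, 10, -2.4, 0, 0, 1, 9, -2.4, 0, 0, 1, 0, 0, 0, 0, 1, 0, 0, 0, 0, 1])

```text
clock: 8.78
eef_pos: [497.0, 245.6, 87.3]
eef_rot: [3.141, 0.0, -0.246]
wrist_force: [-0.3, -0.1, -3.2]
finger_gap: 19.4
finger_force: 50.0
```

```bash
python3 - <<'E'
from h import *
p,d,i=snap('side','s5'); s=manip.read_state(); print(s['eef_pos'],s['eef_rot'])
z=load('s5')
f=200/np.tan(np.radians(float(z['fovy']))/2); k=float(z['k1']); R=Rc(z['orientation'])
def proj(X):
    q=R.T@(np.array(X)-z['eye']); x,y=q[:2]/q[2]; t=1+k*(x*x+y*y); return f*x*t+float(z['cx']),f*y*t+float(z['cy'])
T=s['eef_pos']; y=s['eef_rot'][2]; u=np.array([np.cos(y),np.sin(y),0])
print('tip',proj(T+139.2*u-[0,0,18]),'mouth',proj([642.8,209.9,69]),proj([679.2,200.9,138]))
cu,cv=proj([642.8,209.9,69]); cu,cv=int(cu),int(cv)
c=p[cv-60:cv+40,cu-60:cu+70]; print(cu-60,cv-60)
cv2.imwrite('pics/s5c.png',cv2.resize(c,None,fx=6,fy=6,interpolation=cv2.INTER_CUBIC))
E
```

```text
[496.98979878 245.74552021  87.44110024] [ 3.14150684e+00  1.43183829e-04 -2.46065626e-01]
tip (np.float64(290.8867706568903), np.float64(247.55394351886648)) mouth (np.float64(287.34442795131133), np.float64(246.19715278654326)) (np.float64(273.9920290608638), np.float64(220.1086514895885))
227 186
```

View pics/s5c.png

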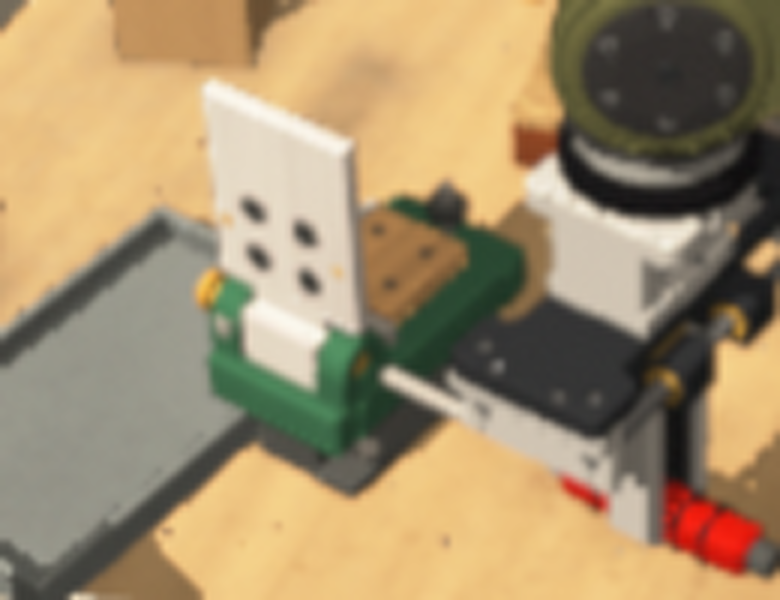

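The tip is at crop (387,375) and the gold pin tail at (363,365). Both match projection within about half a pixel, so I'll go in gently.

>>> step_arm(series=[4.9, -0.7, 0, 0, 1, 4.8, -1.2, 0, 0, 1, 4.8, -1.2, 0, 0, 1, 4.8, -1.2, 0, 0, 1, 4.8, -1.2, 0, 0, 1, 0, 0, 0, 0, 1])

```text
clock: 9.57
eef_pos: [521.7, 240.1, 87.4]
eef_rot: [-3.142, -0.0, -0.246]
wrist_force: [0.1, 0.4, -2.9]
finger_gap: 19.5
finger_force: 50.0
```

```bash
python3 - <<'E'
from h import *
p,d,i=snap('side','s6')
cv2.imwrite('pics/s6c.png',cv2.resize(p[200:280,240:340],None,fx=7,fy=7,interpolation=cv2.INTER_CUBIC))
E
```

```text
(no output)
```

View pics/s6c.png

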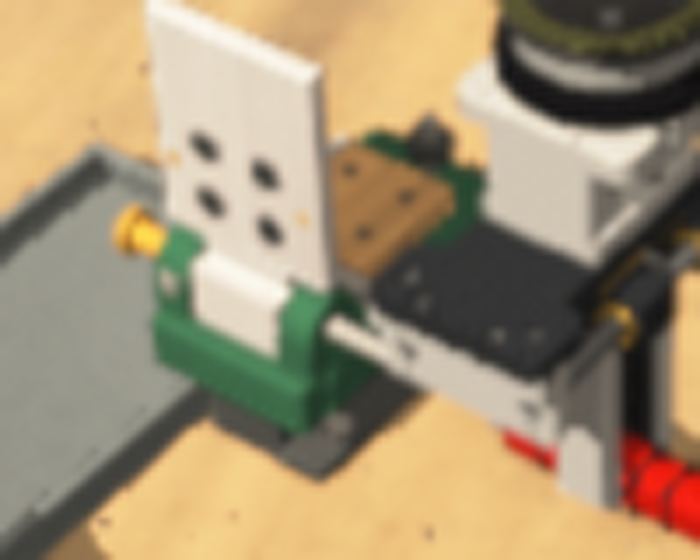

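The gold head now stands further out of the far ear, so the pin is moving. (That was picture 10 of 10, so from here I check by numbers only.) I'll drive the pin through.

>>> step_arm(series=[5.8, -1.45, 0, 0, 1, 5.8, -1.45, 0, 0, 1, 5.8, -1.45, 0, 0, 1, 5.8, -1.45, 0, 0, 1, 5.8, -1.45, 0, 0, 1, 5.8, -1.45, 0, 0, 1, 5.8, -1.45, 0, 0, 1])

```text
clock: 10.5
eef_pos: [561.7, 230.1, 87.2]
eef_rot: [3.141, 0.001, -0.246]
wrist_force: [-5.4, 0.4, -1.4]
finger_gap: 19.5
finger_force: 50.0
```

>>> step_arm(series=[5.8, -1.45, 0, 0, 1, 5.8, -1.45, 0, 0, 1, 5.8, -1.45, 0, 0, 1, 5.8, -1.45, 0, 0, 1, 2.9, -0.7, 0, 0, 1, 0, 0, 0, 0, 1, 0, 0, 0, 0, 1])

```text
clock: 11.38
eef_pos: [587.9, 223.6, 87.4]
eef_rot: [3.142, 0.0, -0.246]
wrist_force: [0.3, -0.1, -2.2]
finger_gap: 19.7
finger_force: 50.0
```

```bash
cat > pin.py <<'E'
from h import *
import sys
p,d,i=snap('side',sys.argv[1]); z=load(sys.argv[1]); W=cloud(z)
hs=cv2.cvtColor(p,cv2.COLOR_BGR2HSV)
m=(hs[...,0]>12)&(hs[...,0]<32)&(hs[...,1]>150)&(hs[...,2]>90)&(W[...,0]>640)&(W[...,0]<860)&(W[...,1]>80)&(W[...,1]<330)
Q=W[m]; print('gold',m.sum(),Q.min(0).round(),np.median(Q,0).round(),Q.max(0).round())
k=(W[...,0]>600)&(W[...,0]<760)&(abs(W[...,1]-201)<40)&(W[...,2]>110)
Q=W[k]; print('leaf',k.sum(),Q.min(0).round(),Q.max(0).round()); print(manip.read_state()['eef_pos'],manip.read_state()['wrist_force'])
E
python3 pin.py s7
```

```text
gold 94 [732. 169.   6.] [769. 182.  15.] [797. 193.  23.]
leaf 666 [600. 172. 111.] [716. 241. 377.]
[587.88422295 223.62462024  87.46654667] [-0.58437473  0.4779326  -2.19495536]
```

Pin is out and lying in the tray at z 6–23. Retract the drift and lay it down.

>>> step_arm(series=[-15, 3.75, 0, 0, 1, -22.3, 5.6, 0, 0, 1, -22.3, 5.6, 0, 0, 1, -22.3, 5.6, 0, 0, 1, -22.3, 5.6, 0, 0, 1, -22.3, 5.6, 0, 0, 1, -22.3, 5.6, 0, 0, 1, 0, 0, -18, 0, 1, 0, 0, -18, 0, 1, 0, 0, -15, 0, 1, 0, 0, -6, 0, 1, 0, 0, 0, 0, 1])

```text
clock: 12.92
eef_pos: [439.2, 260.9, 30.3]
eef_rot: [3.141, 0.0, -0.246]
wrist_force: [0.5, 0.4, -2.8]
finger_gap: 19.6
finger_force: 50.0
```

>>> step_arm(series=[0, 0, -2, 0, 1, 0, 0, -0.5, 0, 1, 0, 0, 0, 0, 0.5, 0, 0, 0, 0, 0.5, 0, 0, 0, 0, 0.5, 0, 0, 0, 0, 0.5, 0, 0, 20, 0, 0.5, 0, 0, 40, 0, 0.5, 0, 0, 40, 0, 0.5, 0, 0, 45, 0, 0.5, 0, 0, 45, 0, 0.5, 0, 0, 45, 0, 0.5, 0, 0, 45, 0, 0.5, 0, 0, 0, 0, 0.5])

```text
clock: 14.68
eef_pos: [439.9, 261.2, 311.1]
eef_rot: [-3.138, -0.004, -0.246]
wrist_force: [-0.2, 0.1, -0.1]
finger_gap: 47.0
finger_force: 0.0
```

```bash
python3 - <<'E'
from h import *
p,d,i=snap('wrist','w8'); s=manip.read_state(); print(s['eef_pos'],s['eef_rot'],s['finger_gap'])
z=load('w8'); W=cloud(z); p=p.astype(int); b,g,r=p[...,0],p[...,1],p[...,2]
m=(r>100)&(r>2*g)&(r>2*b)&(abs(W[...,0]-438)<60)&(abs(W[...,1]-262)<65)&(W[...,2]<40)
Q=W[m]; print(len(Q),cv2.minAreaRect(Q[:,:2].astype(np.float32)),Q.min(0),Q.max(0))
for lo,hi in((183,195),(110,183)):
    k=(abs(W[...,0]-679)<70)&(abs(W[...,1]-201)<45)&(W[...,2]>lo)&(W[...,2]<hi); Q=W[k]
    if len(Q)>5: print(lo,len(Q),cv2.minAreaRect(Q[:,:2].astype(np.float32)),Q.mean(0),Q[:,2].max())
E
```

```text
[439.3565841  261.00430735 308.78661848] [-3.14014510e+00 -1.64252429e-03 -2.46195699e-01] 46.96794632175767
713 ((438.8597106933594, 261.7197570800781), (18.538368225097656, 87.03609466552734), 75.66329956054688) [395.5817747  243.50257304  14.04766187] [482.8534299  280.36134005  22.27184735]
```

>>> step_arm(series=[40, -10, 0, 0, 0.5, 40, -10, 0, 0, 0.5, 40, -10, 0, 0, 0.5, 40, -10, 0, 0, 0.5, 40, -10, 0, 0, 0.5, 0, 0, 0, 0, 0.5, 0, 0, 0, 0, 0.5])

```text
clock: 15.6
eef_pos: [638.6, 211.1, 306.7]
eef_rot: [3.141, 0.002, -0.246]
wrist_force: [-0.8, -0.1, 0.1]
finger_gap: 46.8
finger_force: 0.0
```

```bash
python3 - <<'E'
from h import *
p,d,i=snap('wrist','w9'); s=manip.read_state(); print(s['eef_pos'],s['eef_rot'],s['finger_gap'],s['clock'])
z=load('w9'); W=cloud(z)
k=(abs(W[...,0]-679)<60)&(abs(W[...,1]-201)<35)&(W[...,2]>182)&(W[...,2]<195); Q=W[k]
print(len(Q),cv2.minAreaRect(Q[:,:2].astype(np.float32)),Q.mean(0),Q[:,2].max(),np.polyfit(Q[:,0],Q[:,1],1))
hs=cv2.cvtColor(p,cv2.COLOR_BGR2HSV)
m=(hs[...,0]>12)&(hs[...,0]<32)&(hs[...,1]>150)&(hs[...,2]>90)&(W[...,0]>690)&(W[...,0]<870)&(W[...,1]>80)&(W[...,1]<330)&(W[...,2]<60)
Q=W[m]; print('gold',m.sum(),Q.min(0).round(),Q.max(0).round(),cv2.minAreaRect(Q[:,:2].astype(np.float32)))
k=(W[...,0]>690)&(W[...,1]>80)&(W[...,1]<330)&(W[...,2]<30)&(W[...,2]>-5)&(abs(p.max(-1).astype(int)-p.min(-1))<25); Q=W[k]; print('tray',Q.min(0).round(),Q.max(0).round())
E
```

```text
[638.43060494 211.32113136 307.47044891] [ 3.14124113e+00  8.22572141e-04 -2.45643737e-01] 46.93396850424042 15.65
902 ((679.8571166992188, 199.9933624267578), (8.339667320251465, 75.6186294555664), 75.74154663085938) [681.18857071 199.93180811 187.00506047] 189.3953180238522 [-2.50912241e-01  3.70850359e+02]
gold 297 [721. 166.  11.] [801. 194.  22.] ((761.2421875, 182.49282836914062), (12.693161010742188, 80.48116302490234), 74.22948455810547)
tray [700.  92.  -3.] [855. 330.  27.]
```

Leaf centre is (679.7,200.2), yaw -0.249, still standing. Pin is fully in the tray. Grasping the leaf.

>>> step_arm(series=[21, -5.5, 0, -0.003, 0.5, 20.2, -5.5, 0, 0, 0.5, 0, 0, -30, 0, 0.5, 0, 0, -35, 0, 0.5, 0, 0, -35, 0, 0.5, 0, 0, -35, 0, 0.5, 0, 0, 0, 0, 0.5, 0, 0, 0, 0, 0.5])

```text
clock: 16.65
eef_pos: [680.6, 200.4, 175.2]
eef_rot: [-3.14, -0.002, -0.249]
wrist_force: [0.3, -0.5, 0.2]
finger_gap: 47.4
finger_force: 0.0
```

>>> step_arm(series=[0, 0, 0, 0, 0.8, 0, 0, 0, 0, 1, 0, 0, 0, 0, 1, 0, 0, 0, 0, 1, 0, 0, 0, 0, 1, 0, 0, 0, 0, 1], squeeze=30)

```text
clock: 17.4
eef_pos: [680.4, 199.9, 173.0]
eef_rot: [-3.142, -0.0, -0.249]
wrist_force: [-0.3, -0.5, 0.3]
finger_gap: 8.6
finger_force: 30.0
```

>>> step_arm(series=[0, 0, 10, 0, 1, 0, 0, 20, 0, 1, 0, 0, 20, 0, 1, 0, 0, 20, 0, 1, 0, 0, 20, 0, 1, 0, 0, 0, 0, 1], squeeze=60)

```text
clock: 18.15
eef_pos: [680.7, 200.0, 264.9]
eef_rot: [-3.14, -0.003, -0.249]
wrist_force: [0.0, 0.4, -2.1]
finger_gap: 8.8
finger_force: 60.0
```

>>> step_arm(series=[-5, -20, 0, 0, 1, -8, -32, 0, 0, 1, -8, -32, 0, 0, 1, -9, -32, 0, 0, 1, -9, -32, 0, 0, 1, -9, -32, 0, 0, 1, -9, -32, 0, 0, 1, -9, -32, 0, 0, 1, -9, -32, 0, 0, 1, -9, -32, 0, 0, 1, -9, -32, 0, 0, 1, -9, -32, 0, 0, 1, -9, -32, 0, 0, 1, -8, -32, 0, 0, 1, -5, -20, 0, -0.037, 1, 0, 0, 0, 0, 1, 0, 0, 0, 0, 1, 0, 0, 0, 0, 1])

```text
clock: 20.4
eef_pos: [556.7, -255.2, 262.9]
eef_rot: [-3.141, 0.0, -0.285]
wrist_force: [-0.1, 0.0, -2.0]
finger_gap: 8.5
finger_force: 60.0
```

```bash
cat > rk.py <<'E'
from h import *
import sys
p,d,i=snap('wrist',sys.argv[1]); s=manip.read_state(); T=s['eef_pos']; y=s['eef_rot'][2]; print(T,s['eef_rot'],s['finger_gap'],s['clock'])
W=cloud(load(sys.argv[1])); u=np.array([np.cos(y),np.sin(y),0]); v=np.array([-u[1],u[0],0])
a=(W-T)@u; c=(W-T)@v; h=W[...,2]-T[2]
for lo,hi in((0,20),(-40,-5)):
    k=(abs(a)<60)&(abs(c)<15)&(h>lo)&(h<hi)
    Q=W[k]
    if len(Q)>20: print('leaf',lo,len(Q),'a',a[k].min().round(1),a[k].max().round(1),'c',c[k].min().round(1),c[k].max().round(1),'h',h[k].min().round(1),h[k].max().round(1),np.polyfit(a[k],c[k],1))
m=(abs(W[...,0]-565)<75)&(abs(W[...,1]+225)<75)
for lo,hi in((100,107),(107,111),(111,116)):
    k=m&(W[...,2]>lo)&(W[...,2]<=hi); Q=W[k]
    if len(Q)>20: print('rack',lo,len(Q),cv2.minAreaRect(Q[:,:2].astype(np.float32)))
E
python3 rk.py w10
```

```text
[ 556.68780968 -255.29603387  263.00033001] [-3.14154767e+00 -1.05189247e-04 -2.85087485e-01] 8.802794553884882 20.45
leaf 0 2915 a -18.8 37.5 c -14.9 15.0 h 0.0 20.0 [0.00400419 0.37495957]
leaf -40 607 a 7.8 37.4 c -15.0 14.9 h -39.7 -5.1 [ 0.04080917 -0.76988393]
rack 100 576 ((565.652587890625, -226.27215576171875), (95.0311050415039, 102.21302795410156), 75.32173919677734)
rack 107 854 ((565.1491088867188, -224.67605590820312), (95.83171844482422, 101.93690490722656), 73.59295654296875)
rack 111 343 ((573.8095703125, -195.74594116210938), (8.540889739990234, 73.69426727294922), 73.73955535888672)
```

```bash
python3 - <<'E'
from h import *
for t in('w1','w10'):
    W=cloud(load(t)); y=-.2855; u=np.array([np.cos(y),np.sin(y),0]); v=np.array([-u[1],u[0],0]); o=np.array([565.1,-224.8,0])
    a=(W-o)@u; c=(W-o)@v; h=W[...,2]
    for sgn in(1,-1):
        k=(sgn*a>26)&(sgn*a<60)&(h>88)&(h<125)
        print(t,sgn,'a',np.percentile(a[k],[1,99]).round(1))
        for lo in range(-54,54,3):
            q=k&(c>=lo)&(c<lo+3); 
            print(lo,q.sum(),(np.percentile(h[q],90).round(1),np.median(h[q]).round(1)) if q.sum() else '',end=' | ')
        print()
E
```

```text
w1 1 a [28.1 50.9]
-54 0  | -51 2 (np.float64(108.5), np.float64(107.7)) | -48 63 (np.float64(109.9), np.float64(108.4)) | -45 82 (np.float64(107.3), np.float64(104.1)) | -42 73 (np.float64(100.7), np.float64(98.2)) | -39 46 (np.float64(95.4), np.float64(93.9)) | -36 23 (np.float64(94.9), np.float64(93.8)) | -33 27 (np.float64(95.0), np.float64(94.3)) | -30 25 (np.float64(95.5), np.float64(93.8)) | -27 39 (np.float64(97.0), np.float64(95.4)) | -24 42 (np.float64(103.2), np.float64(100.5)) | -21 49 (np.float64(109.3), np.float64(107.6)) | -18 89 (np.float64(109.5), np.float64(94.9)) | -15 54 (np.float64(95.1), np.float64(94.3)) | -12 56 (np.float64(94.8), np.float64(94.3)) | -9 55 (np.float64(95.3), np.float64(94.4)) | -6 56 (np.float64(95.2), np.float64(94.3)) | -3 57 (np.float64(95.1), np.float64(94.0)) | 0 55 (np.float64(94.8), np.float64(94.0)) | 3 57 (np.float64(95.2), np.float64(94.2)) | 6 57 (np.float64(95.1), np.float64(94.2)) | 9 56 (np.float64(95.0), np.float64(94.0)) | 12 58 (np.float64(95.0), np.float64(94.0)) | 15 57 (np.float64(109.9), np.float64(108.3)) | 18 62 (np.floa
[... 4247 characters left out ...]
 | 6 53 (np.float64(95.3), np.float64(94.3)) | 9 57 (np.float64(94.9), np.float64(94.1)) | 12 57 (np.float64(95.3), np.float64(94.3)) | 15 105 (np.float64(109.7), np.float64(95.0)) | 18 57 (np.float64(108.7), np.float64(105.3)) | 21 49 (np.float64(102.5), np.float64(100.3)) | 24 83 (np.float64(109.5), np.float64(96.4)) | 27 56 (np.float64(111.6), np.float64(110.2)) | 30 50 (np.float64(112.1), np.float64(110.6)) | 33 36 (np.float64(111.2), np.float64(108.9)) | 36 29 (np.float64(96.4), np.float64(95.2)) | 39 90 (np.float64(101.5), np.float64(98.9)) | 42 98 (np.float64(108.0), np.float64(104.8)) | 45 71 (np.float64(109.6), np.float64(108.7)) | 48 7 (np.float64(99.9), np.float64(94.4)) | 51 0  |
```

The empty slot's centre is at rack y = -32.2, so the target TCP is (556.8,-255.9). Descending into the lips.

>>> step_arm(series=[0.1, -0.6, -20, 0, 1, 0, 0, -20, 0, 1, 0, 0, -20, 0, 1, 0, 0, -10, 0, 1, 0, 0, -8, 0, 1, 0, 0, -8, 0, 1, 0, 0, -8, 0, 1, 0, 0, 0, 0, 1, 0, 0, 0, 0, 1])

```text
clock: 21.58
eef_pos: [556.6, -256.8, 169.3]
eef_rot: [3.141, -0.001, -0.286]
wrist_force: [0.1, 0.6, -2.2]
finger_gap: 8.5
finger_force: 60.0
```

>>> step_arm(series=[0, 0, -5, 0, 1, 0, 0, -5, 0, 1, 0, 0, -4, 0, 1, 0, 0, -4, 0, 1, 0, 0, -4, 0, 1, 0, 0, -4, 0, 1, 0, 0, -4, 0, 1, 0, 0, 0, 0, 1])

```text
clock: 22.58
eef_pos: [556.4, -257.5, 138.7]
eef_rot: [3.14, -0.001, -0.286]
wrist_force: [-0.3, -6.8, -3.7]
finger_gap: 8.8
finger_force: 60.0
```

>>> step_arm(series=[0, 0, -2, 0, 1, 0, 0, -1, 0, 1, 0, 0, 0, 0, 1])

```text
clock: 22.95
eef_pos: [556.5, -257.5, 136.2]
eef_rot: [3.14, -0.001, -0.286]
wrist_force: [-0.8, -6.3, 2.0]
finger_gap: 9.0
finger_force: 60.0
```

>>> step_arm(series=[-0.2, -0.8, -0.5, 0, 1, 0, 0, -1, 0, 1, 0, 0, 0, 0, 1])

```text
clock: 23.32
eef_pos: [556.6, -257.8, 134.9]
eef_rot: [3.141, -0.001, -0.286]
wrist_force: [-0.6, -3.7, 6.1]
finger_gap: 8.5
finger_force: 60.0
```

>>> step_arm(series=[0, 0, -1, 0, 1, 0, 0, 0, 0, 1])

```text
clock: 23.58
eef_pos: [556.6, -257.8, 134.9]
eef_rot: [3.141, -0.002, -0.286]
wrist_force: [-4.0, -1.3, 13.4]
finger_gap: 8.8
finger_force: 60.0
```

>>> step_arm(series=[0, 0, -1.5, 0, 1, 0, 0, 0, 0, 1])

```text
clock: 23.82
eef_pos: [556.7, -257.8, 134.8]
eef_rot: [3.141, -0.003, -0.286]
wrist_force: [-7.7, 0.8, 26.2]
finger_gap: 8.5
finger_force: 60.0
```

```bash
cat > chk.py <<'E'
from h import *
import sys
for n in('side','top'):
    p,d,i=snap(n,sys.argv[1]+n); W=cloud(load(sys.argv[1]+n))
    y=-.2855; u=np.array([np.cos(y),np.sin(y),0]); v=np.array([-u[1],u[0],0]); o=np.array([556,-255.7,0])
    a=(W-o)@u; c=(W-o)@v
    for nm,k in dict(leaf=(abs(a)<36)&(abs(c)<9)&(W[...,2]>125)&(W[...,2]<175),blank=(abs(a)<30)&(abs(c-64)<9)&(W[...,2]>100)&(W[...,2]<130)).items():
        Q=W[k]; print(n,nm,k.sum(),np.percentile(Q[:,2],[50,90,97]).round(1) if k.any() else '')
s=manip.read_state(); print(s['eef_pos'],s['wrist_force'])
E
python3 chk.py c1
```

```text
side leaf 127 [142.7 159.8 170.5]
side blank 84 [109.6 114.1 115.1]
top leaf 0 
top blank 39 [110.3 113.7 114.4]
[ 556.70987204 -257.82509971  134.80322032] [-9.04079742  0.94180028 26.46802304]
```

It's a hard stop: 26 N and z no longer changes, at the predicted home height. Relieve the preload, release and lift away.

>>> step_arm(series=[0, 0, 2, 0, 1, 0, 0, 0, 0, 0.6, 0, 0, 0, 0, 0.6, 0, 0, 0, 0, 0.6, 0, 0, 0, 0, 0.6, 0, 0, 15, 0, 0.6, 0, 0, 30, 0, 0.6, 0, 0, 40, 0, 0.6, 0, 0, 40, 0, 0.6, 0, 0, 40, 0, 0.6, -30, 0, 0, 0, 0.6, -30, 0, 0, 0, 0.6, 0, 0, 0, 0, 0.6, 0, 0, 0, 0, 0.6])

```text
clock: 25.68
eef_pos: [496.8, -257.5, 299.7]
eef_rot: [3.141, -0.001, -0.286]
wrist_force: [0.1, -0.0, 0.1]
finger_gap: 37.7
finger_force: 0.0
```

```bash
python3 chk.py c2; python3 - <<'E'
from h import *
p,d,i=snap('wrist','w12'); W=cloud(load('w12'))
y=-.2855; u=np.array([np.cos(y),np.sin(y),0]); v=np.array([-u[1],u[0],0]); o=np.array([556,-255.7,0])
a=(W-o)@u; c=(W-o)@v
k=(abs(a)<45)&(abs(c)<12)&(W[...,2]>135)&(W[...,2]<170); Q=W[k]
print(len(Q),a[k].min(),a[k].max(),np.percentile(c[k],[2,98]),np.percentile(Q[:,2],[5,50,95]),np.polyfit(a[k],Q[:,2],1))
print(cv2.minAreaRect(Q[:,:2].astype(np.float32)))
E
python3 pin.py s12
```

```text
side leaf 155 [139.5 150.1 150.8]
side blank 86 [109.5 113.7 115.4]
top leaf 6 [148.7 151.4 152.1]
top blank 70 [110.8 113.7 115.6]
[ 496.89384863 -257.43813252  299.03208841] [-0.41359099 -0.41980145 -0.00604315]
832 -36.913879365222314 38.41312447786649 [-5.76464869  2.94604436] [145.41841315 148.96711953 150.19011003] [-1.66243687e-03  1.48459473e+02]
((556.3582153320312, -257.14019775390625), (9.0556640625, 75.32514953613281), 73.67095947265625)
gold 94 [731. 169.   3.] [768. 182.  15.] [799. 195.  24.]Traceback (most recent call last):
  File "pin.py", line 8, in <module>
    Q=W[k]; print('leaf',k.sum(),Q.min(0).round(),Q.max(0).round()); print(manip.read_state()['eef_pos'],manip.read_state()['wrist_force'])
                                 ~~~~~^^^
    return umr_minimum(a, axis, None, out, keepdims, initial, where)
ValueError: zero-size array to reduction operation minimum which has no identity
```

The leaf top is level at about 149–150 mm (nominal 150), and the pin lies in the tray. The drift is flat on the bench. Handing in.

```bash
python3 -c "
from cell import manip
print(manip.sign_off())"
```

```text
the job is handed in; nothing more can be done
None
```

The job is handed in, with about 26 s of the 67 s used: the pin is in the tray, the drift lies flat on the bench, and the leaf is upright and pressed home in the empty rack slot (top at about 149–150 mm, nominal 150). I did not re-measure the jar, clamp and block, but the arm never went near them.

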